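# Cap and lock the air outlet of the balloon filler

### The job

Close the air outlet of the white balloon-filling unit for the night: set the metal cap on the grooved outlet and push it fully home with its two blue cam arms still raised, then swing the arms all the way down one after the other so that the cap is locked, and let go. Press gently and stop when you feel the end of each movement, forcing nothing, and leave the glue stick, the ink tin and the rubber stamp where they stand.

Things in the scene. Friction and masses are not known exactly. Their poses are not given: they have to be found in the camera images.
- air_unit: White balloon-filling unit fixed to the table, 130 x 110 mm, housing 50 mm high; origin on the table under its centre, z up. On its centre stands an upright round steel outlet, from below: neck, shoulder with black rubber ring, groove, and a lip 32 mm across, 12 mm high, top edge chamfered 3.5 mm. It is screwed in more or less deep: its top stands 127 to 143 mm above the table.
- outlet_foot (a point): Centre of the outlet's foot on top of the housing, 50 mm above the table, on the outlet's axis. Fit: the cap slides freely down over the lip until it stands on the rubber ring 9 mm above home; pushing it over the ring takes 8 to 15 N, then it runs against about 6 N to a hard stop (its inner roof on the outlet's top). The ring's friction holds it there.
- cap_center (a point): Centre (half-way up, 21.5 mm above the mouth) of the loose aluminium cap: a round cup, mouth down, 43 mm across and 43 mm high, bore 34 mm across and 36 mm deep. z is its axis, up; y points to the arm lever_a. Starts standing on its mouth on the table. The arms stand out along its +y and -y, so grip it across its x axis.
- cap: The same cap (0.16 to 0.25 kg), origin at the centre of its mouth. Each of its two blue cam arms turns on a level pin parallel to the cap's x axis, at y = +25 mm (lever_a) or -25 mm (lever_b), 22.4 mm above the mouth; an arm is 50 mm long from the pin, 11 mm wide, 6 mm thick, with an 18 x 18 x 7 mm pad at its end.
- lever_a_tip (a point): Middle of the upper (outer) face of the pad at the end of cam arm lever_a (cap's +y side): 41 mm out from the pin along the arm and 3.5 mm above the arm's middle line.
- lever_b_tip (a point): The same point of cam arm lever_b (cap's -y side).
- lever_a (a joint): Angle of cam arm lever_a, rad: 0 = raised, pointing outward and 35 degrees above level; grows as it swings down; 1.6 = hard stop, 57 degrees below level. Starts at 0 to 0.3 and stays where it is left; turning takes about 1.5 N at the pad, a little more where its cam runs under the outlet's lip. With the cap not pushed home it gets much stiffer and sticks part-way.
- lever_b (a joint): The same for cam arm lever_b.
- glue_stick: Bystander: standing white glue stick with orange cap, 27 mm across, 96 mm high, origin under its centre on the table.
- ink_tin: Bystander: round pale ink tin, 62 mm across, 20 mm high, origin under its centre on the table.
- stamp: Bystander: light wooden rubber stamp, 35 x 50 x 74 mm, origin under its centre on the table.
Mind the look-alikes: they are no part of the job. What is shaped like the cap but brown or orange is not meant.

How it is judged:
By the outcome, as a careful person would: the job done as asked, in the order asked, and still so for the second after the job is handed in, with the robot touching nothing.
It also fails if it takes over 72 s, if anything falls off the work surface, if the arm or the gripper's body presses on something with over 40 N, if the wrist force passes 120 N, or if a joint passes its speed limit or range.

### The arm

A 6-joint arm with a two-finger parallel gripper is mounted at the origin on a cart in front of the work surface, level with it; the furniture and walls round the work are solid. World frame = base frame: x ahead of the robot, y to its left, z up, the work surface at z = 0. Lengths are in m, angles in degrees, forces in N, time in s.
With the tool pointing down it reaches from about 0.4 to 0.825 m from the base axis. Payload 7 kg.
Tool frame: the origin (TCP) lies midway between the tips of the shut fingers; the grasp point (between the pads) lies r.tcp_to_grasp behind it (r.tcp_to_grasp is the distance from the TCP to the grasp point, in m); x points along the fingers, y is the direction in which the jaws open and shut, and the axes are right-handed (so a half turn about x gives the same grasp; the last joint's range is limited). The gripper opens to 88 mm and grips with 3 to 60 N. Pads are 19 mm wide; open, the fingers measure 130 mm over their backs; the gripper's body (78 mm by 193 mm) begins 47 mm behind the grasp point.
Start: joints at [-57.061, 20.546, 0.682, 0, -70.136, -16.507], TCP at [0.191, -0.647, 0.227] pointing down, gripper open.
Joint ranges: [-176.03, 176.03], [-82.01, 121.73], [-58.28, 71.71], [-173.87, 95.51], [-174.79, -0.11], [-173.66, 173.66]. Speed limits (degrees/s): [136.94, 136.94, 172.46, 180, 180, 180].

### API

Orientations are given as [roll, pitch, yaw] about the fixed x, y, z axes, in that order (R = Rz(yaw) Ry(pitch) Rx(roll)).
In Python, from plant import r gives the robot as it stands.
- The arm moves only by the tool carry_out, never from a script. Its argument "moves" is a list of rows, each a list of 7 numbers: the shift along the world's x, y, z in mm, then the turn, a rotation vector about the world's x, y, z in rad, then the opening in per cent of the stroke, from 0 (shut) to 100 (fully open). In form: [[x, y, z, wx, wy, wz, claw], ...]. A call has 1 to 5 rows; each row is the pose to reach, as a shift and turn from the pose commanded when the call began; what a row does not reach only later rows make up. A row lasts 1/10 s, in which the tool goes at most 50 mm and 8.59 degrees, less where a joint would pass 70% of its speed; a pose out of reach is approached as far as the arm can. A call with a gripper value outside its range is refused whole. The fingers move at their own pace and stop on an object; "squeeze" is the grip in N (left out, the last holds). Time passes only in rows, so rows that repeat a pose let the fingers close. It gives the time, the measured TCP pose, the force and the opening at its end, in the units of the state.
- r.get_state(): the state, without advancing time (a new reading comes with each control period).
- r.capture(name): name is "scene" or "top"; returns the picture (480x640x3 uint8, blue, green, red); there is no depth.
- r.camera_params(name): a dict with "K" (3x3 intrinsics, pixels), "D" ([k1, k2, p1, p2, k3] as OpenCV has them; the pictures are not rectified), "rvec" (rotation vector, rad) and "tvec" (3), from world to camera coordinates, as OpenCV has them. Camera axes: x right, y down, z forward; pixel columns grow to the right and rows downward; lengths in m; the calibration is good to about 2 mm. A picture is of the moment at which its call begins. camera_params takes no time and is no camera call.
- r.close_job(): hands the job in, once; it reports no verdict.
The state is a dict: "time_s": time; "joints": joint angles; "qd": joint speeds; "joint_torque": joint torques, N m; "tcp_pos": TCP position; "eef_rot": TCP orientation; "contact_force": force on the tool from outside, world axes, zero at the start; "moment": the same for the moment, N m; "gripper_width": finger opening in m.
Only numpy, scipy, OpenCV 4.12 (cv2) and the standard library are available. Lean on these libraries where they do the work, as an engineer would, in place of code of your own. Each camera call takes 0.05 s, during which the arm holds its last target. There are 200 camera calls.

## Working session

There is one attempt and no reset: what is moved stays moved. The work goes in short steps, Python scripts to look and compute and a tool call to move; the robot and the scene stay as the last step left them, time stands still between calls to the robot, and variables do not carry over. Pictures are saved under pics/ and viewed, about 8 in all and at most 12, crops included, and the job is handed in when it is done.

Besides the shell and the picture viewer there is one more tool, called after ">>>" by a JSON object that holds its "name" and its "arguments", one argument or row to a line. carry_out: Moves the arm, as the interface text tells. Its arguments: {"type":"object","properties":{"moves":{"type":"array"},"squeeze":{"type":"number"}},"required":["moves"]}

```bash
mkdir -p pics; ls; python3 - <<'E'
from plant import r
import cv2,numpy as np
print(r.get_state(), r.tcp_to_grasp)
for n in("scene","top"):
    cv2.imwrite(f"pics/{n}0.png",r.capture(n)); p=r.camera_params(n)
    R=cv2.Rodrigues(np.array(p["rvec"],float))[0]
    print(n,p,"pos",-R.T@np.array(p["tvec"]).ravel())
E
```

```text
pics
{'time_s': 0.0, 'joints': array([-5.70618365e+01,  2.05914721e+01,  6.33563664e-01, -1.84887177e-02,
       -7.01376321e+01, -1.65066459e+01]), 'qd': array([ 0.05020723, -0.01550381,  0.04138755,  0.02689477,  0.01955645,
       -0.01941278]), 'joint_torque': array([-6.73203385e-05, -5.82708943e+01,  2.93057066e+01,  6.99751899e+00,
        6.88341490e-03, -2.40185618e-04]), 'tcp_pos': array([ 0.19075397, -0.6469658 ,  0.22562583]), 'eef_rot': array([ 96.19762406,  89.90289093, 112.62284534]), 'contact_force': array([-0.85574777,  0.93875172,  0.33069783]), 'moment': array([0.06869782, 0.00668789, 0.02016023]), 'gripper_width': 0.08774071678043746} 0.0188
scene {'K': array([[469.99594997,   0.        , 320.96787133],
       [  0.        , 469.99594997, 240.52363   ],
       [  0.        ,   0.        ,   1.        ]]), 'D': array([-0.09215242,  0.        ,  0.        ,  0.        ,  0.        ]), 'rvec': array([ 0.66391863, -2.36497159,  1.49341303]), 'tvec': array([0.46101672, 0.17684139, 0.87608699])} pos [0.041625   0.8529116  0.53117499]
top {'K': array([[546.2464782 ,   0.        , 324.10643334],
       [  0.        , 546.2464782 , 237.46979531],
       [  0.        ,   0.        ,   1.        ]]), 'D': array([0.00830025, 0.        , 0.        , 0.        , 0.        ]), 'rvec': array([ 2.07073813, -2.15211578,  0.23164051]), 'tvec': array([-0.00962306,  0.54841884,  0.9152116 ])} pos [ 0.34226761 -0.02109325  1.01038412]
```

View pics/scene0.png

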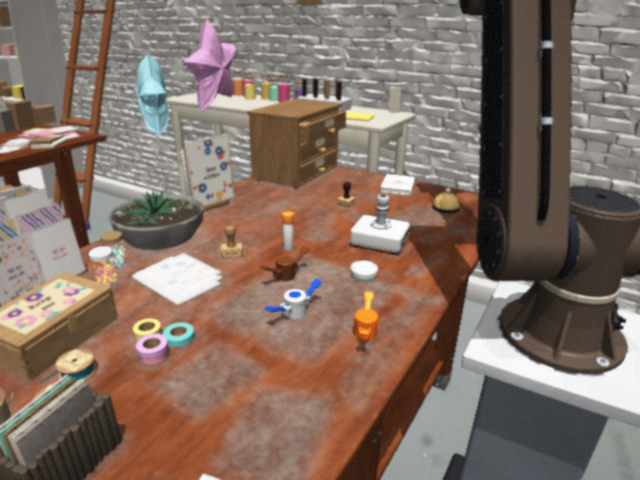

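View pics/top0.png

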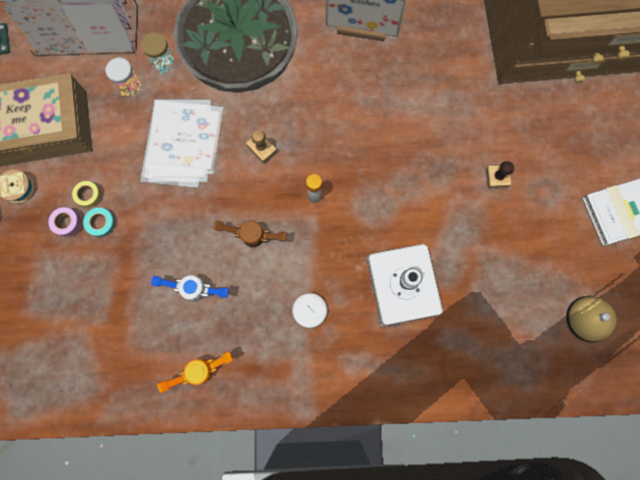

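The white unit is at top (405,284) and scene (380,232). The metal cap with blue arms is at top (190,287) and scene (294,303). The brown and orange copies are look-alikes. I'll look at them enlarged.

```bash
cat > h.py <<'E'
import cv2,numpy as np
from plant import r
def cam(n):
    p=r.camera_params(n);R=cv2.Rodrigues(np.array(p["rvec"],float))[0];t=np.array(p["tvec"],float).ravel()
    return np.array(p["K"]),np.array(p["D"]),R,t
def ray(n,uv):
    K,D,R,t=cam(n);q=cv2.undistortPoints(np.array([[uv]],float),K,D)[0,0]
    return -R.T@t,R.T@np.array([q[0],q[1],1.])
def onz(n,uv,z):
    c,d=ray(n,uv);return c+d*(z-c[2])/d[2]
def tri(a,b):   # scene uv, top uv -> point, gap
    c1,d1=ray("scene",a);c2,d2=ray("top",b)
    s=np.linalg.lstsq(np.c_[d1,-d2],c2-c1,rcond=None)[0]
    p,q=c1+s[0]*d1,c2+s[1]*d2;return (p+q)/2,np.linalg.norm(p-q)
def proj(n,P):
    K,D,R,t=cam(n);return cv2.projectPoints(np.atleast_2d(np.array(P,float)),cv2.Rodrigues(R)[0],t,K,D)[0][:,0]
def blue(im):
    h=cv2.cvtColor(im,cv2.COLOR_BGR2HSV);return cv2.inRange(h,(105,150,80),(130,255,255))
E
python3 - <<'E'
from h import *
S=cv2.imread("pics/scene0.png");T=cv2.imread("pics/top0.png")
def c(im,x,y,w,h): return cv2.resize(im[y:y+h,x:x+w],(400,300),interpolation=cv2.INTER_CUBIC)
m=np.vstack([np.hstack([c(S,254,270,80,60),c(S,340,190,80,60)]),np.hstack([c(T,145,252,100,75),c(T,360,245,100,75)])])
cv2.imwrite("pics/z.png",m)
for n,im in(("scene",S),("top",T)):
    k,l,st,ce=cv2.connectedComponentsWithStats(blue(im))
    for i in range(1,k):
        if st[i,4]>8: print(n,st[i],ce[i])
E
```

```text
scene [307 279  14  16  88] [313.31818182 286.14772727]
scene [290 292  10   5  43] [294.41860465 294.04651163]
scene [266 307  19   4  56] [274.17857143 308.39285714]
top [151 276  26  12 162] [162.09876543 282.0308642 ]
top [184 281  13  12 125] [189.624 286.424]
top [208 288  20  10 138] [218.60869565 291.52173913]
```

View pics/z.png

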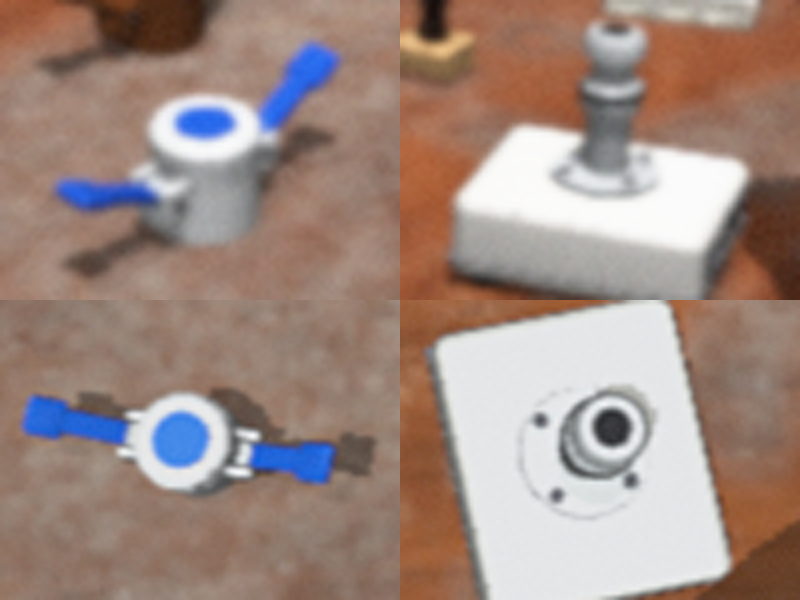

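```bash
python3 - <<'E'
from h import *
np.set_printoptions(precision=4,suppress=True)
print("cap spot",tri((294.42,294.05),(189.62,286.42)),onz("top",(189.62,286.42),.043),onz("scene",(294.42,294.05),.043))
T=cv2.imread("pics/top0.png");g=cv2.cvtColor(T,cv2.COLOR_BGR2GRAY)
m=(g[266:287,402:424]<75).astype(np.uint8);k,l,st,ce=cv2.connectedComponentsWithStats(m);print(st[1:],ce[1:]+[402,266])
print("foot",onz("top",(406.3,283.3),.05))
for z in(.127,.135,.143):
    P=onz("top",(412.6,275.9),z);print(z,P,proj("scene",P))
print("arm a/b", tri((319,281),(155,281)),)
a=onz("top",(162.1,282.0),.06);b=onz("top",(218.6,291.5),.06);print(a,b,"yaw",np.degrees(np.arctan2(*(a-b)[1::-1])))
for nm,z in(("glue",(315,182)),("tin",(309,310)),("stamp",(500,172)),("stamp2",(262,150))): print(nm,onz("top",z,.0))
E
```

```text
cap spot (array([0.4713, 0.2111, 0.0435]), np.float64(0.0002295909598945543)) [0.4713 0.2112 0.043 ] [0.4719 0.2105 0.043 ]
[[ 7  7  8  8 51]
 [ 0 20  1  1  1]] [[412.5686 276.4706]
 [402.     286.    ]]
foot [ 0.4611 -0.1727  0.05  ]
0.127 [ 0.4633 -0.1717  0.127 ] [[382.4337 196.3619]]
0.135 [ 0.4622 -0.1703  0.135 ] [[382.8531 193.5686]]
0.143 [ 0.4611 -0.169   0.143 ] [[383.2756 190.7521]]
arm a/b (array([0.4408, 0.2376, 0.1081]), np.float64(0.07063950339568335))
[0.4787 0.2552 0.06  ] [0.4582 0.1566 0.06  ] yaw 78.26558655680296
glue [ 0.6707 -0.018   0.    ]
tin [0.425  0.0017 0.    ]
stamp [ 0.6772 -0.3777  0.    ]
stamp2 [0.7401 0.0835 0.    ]
```

```bash
python3 - <<'E'
from h import *
from scipy.spatial.transform import Rotation as Ro
np.set_printoptions(precision=4,suppress=True)
pl,gl=tri((274.2,308.4),(162.1,282.03));pr,gr=tri((313.3,286.15),(218.6,291.5));print(pl,gl,pr,gr)
d=(pl-pr)[:2];print("yaw cap y",np.degrees(np.arctan2(d[1],d[0])))
c=np.array([.4713,.2111]);
for p in(pl,pr):
    e=p[:2]-c;print(np.degrees(np.arctan2(e[1],e[0])),np.linalg.norm(e))
s=r.get_state();R=Ro.from_euler("xyz",s["eef_rot"],degrees=True).as_matrix();print(R)
print("tooly yaw",np.degrees(np.arctan2(R[1,1],R[0,1])),s["tcp_pos"])
E
```

```text
[0.4824 0.2624 0.0354] 0.0005875428961751828 [0.4603 0.1603 0.039 ] 0.0009325365173130143
yaw cap y 77.8035504389476
77.8089218793505 0.05252827470481742
-102.2018804551654 0.0519532311225738
[[-0.0005 -0.2828  0.9592]
 [ 0.0014  0.9592  0.2828]
 [-1.      0.0015 -0.0001]]
tooly yaw 106.42697004924574 [ 0.1908 -0.647   0.2257]
```

>>> {"name": "carry_out", "arguments": {
  "moves": [
    [190, 160, 0, 0, 0, 0.5, 100],
    [190, 160, 0, 0, 0, 0.5, 100],
    [190, 160, 0, 0, 0, 0.5, 100],
    [190, 160, 0, 0, 0, 0.5, 100],
    [190, 160, 0, 0, 0, 0.5, 100]
  ]
}}

```text
time_s: 0.6
tcp_pos: [0.3821, -0.4857, 0.2263]
eef_rot: [83.6, 90.0, 128.8]
contact_force: [-0.1, -1.2, -0.6]
gripper_width: 0.0878
```

>>> {"name": "carry_out", "arguments": {
  "moves": [
    [60, 240, 0, 0, 0, 0.5, 100],
    [60, 240, 0, 0, 0, 0.5, 100],
    [60, 240, 0, 0, 0, 0.5, 100],
    [60, 240, 0, 0, 0, 0.5, 100],
    [60, 240, 0, 0, 0, 0.5, 100]
  ]
}}

```text
time_s: 1.1
tcp_pos: [0.4409, -0.2453, 0.2264]
eef_rot: [58.4, 90.0, 132.3]
contact_force: [1.3, 1.2, 0.4]
gripper_width: 0.0875
```

>>> {"name": "carry_out", "arguments": {
  "moves": [
    [30, 240, 0, 0, 0, 0.07, 100],
    [30, 240, 0, 0, 0, 0.07, 100],
    [30, 240, 0, 0, 0, 0.07, 100],
    [30, 240, 0, 0, 0, 0.07, 100],
    [30, 240, 0, 0, 0, 0.07, 100]
  ]
}}

```text
time_s: 1.6
tcp_pos: [0.4706, -0.005, 0.2267]
eef_rot: [-37.2, 90.0, 40.6]
contact_force: [1.5, -0.1, 0.3]
gripper_width: 0.0878
```

>>> {"name": "carry_out", "arguments": {
  "moves": [
    [0, 210, 0, 0, 0, 0, 100],
    [0, 210, 0, 0, 0, 0, 100],
    [0, 210, 0, 0, 0, 0, 100],
    [0, 210, 0, 0, 0, 0, 100],
    [0, 210, 0, 0, 0, 0, 100]
  ]
}}

```text
time_s: 2.1
tcp_pos: [0.4707, 0.2067, 0.2261]
eef_rot: [46.7, 90.0, 124.6]
contact_force: [0.0, -0.3, 0.3]
gripper_width: 0.0877
```

>>> {"name": "carry_out", "arguments": {
  "moves": [
    [0, 4, -50, 0, 0, 0, 100],
    [0, 4, -100, 0, 0, 0, 100],
    [0, 4, -140, 0, 0, 0, 100],
    [0, 4, -170, 0, 0, 0, 100],
    [0, 4, -170, 0, 0, 0, 100]
  ]
}}

```text
time_s: 2.6
tcp_pos: [0.4683, 0.2041, 0.0526]
eef_rot: [142.9, 89.5, -139.5]
contact_force: [-1.4, 0.0, -0.3]
gripper_width: 0.0879
```

>>> {"name": "carry_out", "arguments": {
  "moves": [
    [0, 0, -15, 0, 0, 0, 100],
    [0, 0, -30, 0, 0, 0, 100],
    [0, 0, -40, 0, 0, 0, 100],
    [0, 0, -48, 0, 0, 0, 100],
    [0, 0, -48, 0, 0, 0, 100]
  ]
}}

```text
time_s: 3.1
tcp_pos: [0.4708, 0.2064, 0.0084]
eef_rot: [147.4, 90.0, -134.9]
contact_force: [-0.6, -0.3, -0.1]
gripper_width: 0.0876
```

```bash
python3 - <<'E'
from h import *
s=r.get_state();print(s["tcp_pos"],s["contact_force"],s["eef_rot"])
S=r.capture("scene")
cv2.imwrite("pics/g1.png",cv2.resize(S[240:340,220:360],(700,500),interpolation=cv2.INTER_CUBIC))
E
```

```text
[0.4708389  0.20643222 0.00841093] [-0.64813343 -0.29708682 -0.05164261] [ 147.37109833   89.96150631 -134.89428506]
```

View pics/g1.png

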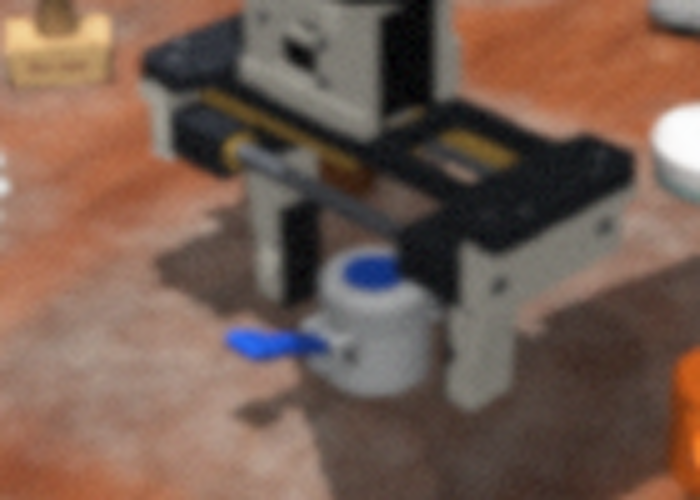

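The jaws straddle the cap, which is at crop (372,330) with a finger on each side across its x axis. I'll shift 4.5 mm in y and close.

>>> {"name": "carry_out", "arguments": {
  "moves": [
    [0, 4.5, 0, 0, 0, 0, 100],
    [0, 4.5, 0, 0, 0, 0, 60],
    [0, 4.5, 0, 0, 0, 0, 30],
    [0, 4.5, 0, 0, 0, 0, 30],
    [0, 4.5, 0, 0, 0, 0, 30]
  ],
  "squeeze": 45
}}

```text
time_s: 3.65
tcp_pos: [0.4709, 0.2111, 0.0087]
eef_rot: [-28.5, 90.0, 49.3]
contact_force: [-1.2, -0.5, 0.3]
gripper_width: 0.0608
```

>>> {"name": "carry_out", "arguments": {
  "moves": [
    [0, 0, 0, 0, 0, 0, 30],
    [0, 0, 0, 0, 0, 0, 30],
    [0, 0, 0, 0, 0, 0, 30],
    [0, 0, 0, 0, 0, 0, 30],
    [0, 0, 0, 0, 0, 0, 30]
  ]
}}

```text
time_s: 4.15
tcp_pos: [0.471, 0.2111, 0.0086]
eef_rot: [-130.2, 90.0, -52.5]
contact_force: [0.3, -0.9, 0.8]
gripper_width: 0.0424
```

>>> {"name": "carry_out", "arguments": {
  "moves": [
    [0, 0, 10, 0, 0, 0, 30],
    [0, 0, 40, 0, 0, 0, 30],
    [0, 0, 80, 0, 0, 0, 30],
    [0, 0, 125, 0, 0, 0, 30],
    [0, 0, 170, 0, 0, 0, 30]
  ]
}}

```text
time_s: 4.65
tcp_pos: [0.4703, 0.2106, 0.1807]
eef_rot: [127.8, 90.0, -154.5]
contact_force: [0.7, 1.6, -2.2]
gripper_width: 0.0424
```

>>> {"name": "carry_out", "arguments": {
  "moves": [
    [0, -20, 25, 0, 0, 0, 30],
    [0, -60, 25, 0, 0, 0, 30],
    [0, -105, 25, 0, 0, 0, 30],
    [0, -150, 25, 0, 0, 0, 30],
    [0, -190, 25, 0, 0, 0, 30]
  ]
}}

```text
time_s: 5.15
tcp_pos: [0.47, 0.0193, 0.2042]
eef_rot: [-17.7, 90.0, 60.1]
contact_force: [1.8, -0.2, -1.5]
gripper_width: 0.0426
```

>>> {"name": "carry_out", "arguments": {
  "moves": [
    [-4, -45, 0, 0, 0, 0, 30],
    [-8, -90, 0, 0, 0, 0, 30],
    [-8, -130, 0, 0, 0, 0, 30],
    [-8, -165, 0, 0, 0, 0, 30],
    [-8, -192, 0, 0, 0, 0, 30]
  ]
}}

```text
time_s: 5.65
tcp_pos: [0.462, -0.1728, 0.2041]
eef_rot: [26.6, 90.0, 104.3]
contact_force: [0.9, 0.3, -1.6]
gripper_width: 0.0426
```

>>> {"name": "carry_out", "arguments": {
  "moves": [
    [0, 0, 0, 0, 0, 0, 30],
    [0, 0, 0, 0, 0, 0, 30]
  ]
}}

```text
time_s: 5.85
tcp_pos: [0.4623, -0.1714, 0.2037]
eef_rot: [69.5, 90.0, 147.1]
contact_force: [-0.6, -0.1, -1.7]
gripper_width: 0.0426
```

```bash
python3 - <<'E'
from h import *
s=r.get_state();print(s["tcp_pos"],s["contact_force"],s["eef_rot"],s["gripper_width"])
S=r.capture("scene");T=r.capture("top")
cv2.imwrite("pics/p1s.png",S);cv2.imwrite("pics/p1t.png",T)
a=cv2.resize(S[150:260,330:440],(500,500),interpolation=cv2.INTER_CUBIC)
cv2.imwrite("pics/p1.png",a)
for n,im in(("scene",S),("top",T)):
    k,l,st,ce=cv2.connectedComponentsWithStats(blue(im))
    for i in range(1,k):
        if st[i,4]>8: print(n,st[i],ce[i])
E
```

```text
[ 0.46227695 -0.17139238  0.20365218] [-0.60696389 -0.10297889 -1.65753745] [ 69.51118038  89.96605355 147.1368673 ] 0.042595310834898314
scene [368 158  10   5  16] [372.375  159.9375]
top [390 263  13   5  42] [397.33333333 264.4047619 ]
```

View pics/p1.png

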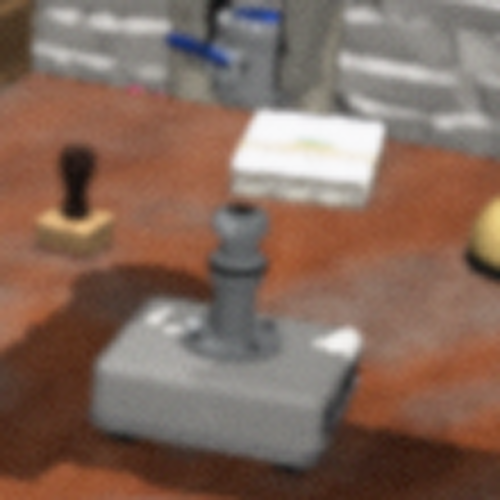

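The bore shows at crop (240,208), so the outlet top is about 0.130 m high with its axis near (0.463, -0.171). The cap hangs on that axis and its arm at crop (200,48) is raised. Now I'll descend.

>>> {"name": "carry_out", "arguments": {
  "moves": [
    [0.6, 0, -15, 0, 0, 0, 30],
    [0.6, 0, -30, 0, 0, 0, 30],
    [0.6, 0, -40, 0, 0, 0, 30],
    [0.6, 0, -45, 0, 0, 0, 30],
    [0.6, 0, -48, 0, 0, 0, 30]
  ]
}}

```text
time_s: 6.45
tcp_pos: [0.4636, -0.1705, 0.1554]
eef_rot: [123.4, 90.0, -158.8]
contact_force: [-0.2, -0.4, -2.4]
gripper_width: 0.0429
```

>>> {"name": "carry_out", "arguments": {
  "moves": [
    [0, 0, -3, 0, 0, 0, 30],
    [0, 0, -6, 0, 0, 0, 30],
    [0, 0, -9, 0, 0, 0, 30],
    [0, 0, -12, 0, 0, 0, 30],
    [0, 0, -15, 0, 0, 0, 30]
  ]
}}

```text
time_s: 6.95
tcp_pos: [0.4635, -0.171, 0.1404]
eef_rot: [-84.5, 90.0, -6.8]
contact_force: [-0.2, -0.0, -2.8]
gripper_width: 0.043
```

>>> {"name": "carry_out", "arguments": {
  "moves": [
    [0, 0, -2, 0, 0, 0, 30],
    [0, 0, -4, 0, 0, 0, 30],
    [0, 0, -6, 0, 0, 0, 30],
    [0, 0, -7, 0, 0, 0, 30],
    [0, 0, -7, 0, 0, 0, 30]
  ]
}}

```text
time_s: 7.45
tcp_pos: [0.4635, -0.1709, 0.1334]
eef_rot: [100.0, 90.0, 177.7]
contact_force: [-1.0, 1.0, -2.6]
gripper_width: 0.0429
```

>>> {"name": "carry_out", "arguments": {
  "moves": [
    [0, 0, -2, 0, 0, 0, 30],
    [0, 0, -4, 0, 0, 0, 30],
    [0, 0, -6, 0, 0, 0, 30],
    [0, 0, -8, 0, 0, 0, 30],
    [0, 0, -8, 0, 0, 0, 30]
  ]
}}

```text
time_s: 7.95
tcp_pos: [0.4633, -0.1709, 0.1252]
eef_rot: [96.6, 90.0, 174.3]
contact_force: [0.1, 0.4, -2.3]
gripper_width: 0.0424
```

>>> {"name": "carry_out", "arguments": {
  "moves": [
    [0, 0, -2, 0, 0, 0, 30],
    [0, 0, -4, 0, 0, 0, 30],
    [0, 0, -6, 0, 0, 0, 30],
    [0, 0, -7, 0, 0, 0, 30],
    [0, 0, -8, 0, 0, 0, 30]
  ]
}}

```text
time_s: 8.45
tcp_pos: [0.4635, -0.1709, 0.1174]
eef_rot: [91.7, 90.0, 169.4]
contact_force: [0.0, 0.5, -1.7]
gripper_width: 0.0425
```

>>> {"name": "carry_out", "arguments": {
  "moves": [
    [0, 0, -1, 0, 0, 0, 30],
    [0, 0, -2, 0, 0, 0, 30],
    [0, 0, -3, 0, 0, 0, 30],
    [0, 0, -4, 0, 0, 0, 30],
    [0, 0, -4, 0, 0, 0, 30]
  ]
}}

```text
time_s: 8.95
tcp_pos: [0.4634, -0.1709, 0.1134]
eef_rot: [88.7, 90.0, 166.5]
contact_force: [-0.1, 0.2, -2.1]
gripper_width: 0.0426
```

>>> {"name": "carry_out", "arguments": {
  "moves": [
    [0, 0, -1, 0, 0, 0, 30],
    [0, 0, -2, 0, 0, 0, 30],
    [0, 0, -2, 0, 0, 0, 30]
  ]
}}

```text
time_s: 9.25
tcp_pos: [0.4634, -0.1709, 0.1114]
eef_rot: [100.8, 90.0, 178.5]
contact_force: [-0.6, -1.1, -1.8]
gripper_width: 0.0426
```

>>> {"name": "carry_out", "arguments": {
  "moves": [
    [0, 0, -1, 0, 0, 0, 30],
    [0, 0, -2, 0, 0, 0, 30],
    [0, 0, -2, 0, 0, 0, 30]
  ]
}}

```text
time_s: 9.55
tcp_pos: [0.4633, -0.1711, 0.1096]
eef_rot: [125.8, 90.0, -156.4]
contact_force: [-1.2, -0.8, 0.5]
gripper_width: 0.0424
```

```bash
python3 - <<'E'
from h import *
S=r.capture("scene");s=r.get_state();print(s["tcp_pos"],s["contact_force"])
cv2.imwrite("pics/p2.png",cv2.resize(S[150:260,330:440],(500,500),interpolation=cv2.INTER_CUBIC))
E
```

```text
[ 0.46323806 -0.17106483  0.10955528] [-1.73949039 -1.1950042   0.86376153]
```

View pics/p2.png

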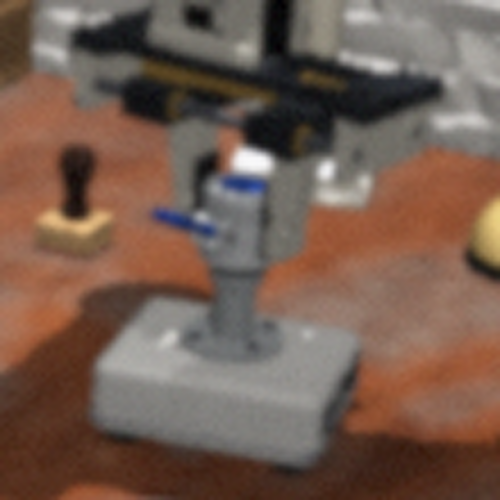

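The cap sits concentrically on the outlet with its mouth at the ring, crop (238,270), arm still raised and ring contact starting. Now I'll push it over the ring.

>>> {"name": "carry_out", "arguments": {
  "moves": [
    [0, 0, -0.5, 0, 0, 0, 30],
    [0, 0, -1, 0, 0, 0, 30],
    [0, 0, -1, 0, 0, 0, 30]
  ],
  "squeeze": 55
}}

```text
time_s: 9.9
tcp_pos: [0.4633, -0.1711, 0.1088]
eef_rot: [151.9, 90.0, -130.4]
contact_force: [-3.4, -0.6, 4.2]
gripper_width: 0.0426
```

>>> {"name": "carry_out", "arguments": {
  "moves": [
    [0, 0, -0.5, 0, 0, 0, 30],
    [0, 0, -1, 0, 0, 0, 30],
    [0, 0, -1, 0, 0, 0, 30]
  ]
}}

```text
time_s: 10.2
tcp_pos: [0.4634, -0.1711, 0.1078]
eef_rot: [153.1, 90.0, -129.1]
contact_force: [-3.7, -1.0, 5.1]
gripper_width: 0.0421
```

>>> {"name": "carry_out", "arguments": {
  "moves": [
    [-0.4, 0, -0.5, 0, 0, 0, 30],
    [-0.4, 0, -1, 0, 0, 0, 30],
    [-0.4, 0, -1, 0, 0, 0, 30]
  ]
}}

```text
time_s: 10.5
tcp_pos: [0.4632, -0.1711, 0.1068]
eef_rot: [-120.8, 90.0, -43.1]
contact_force: [-2.6, -1.7, 4.4]
gripper_width: 0.0425
```

>>> {"name": "carry_out", "arguments": {
  "moves": [
    [0, 0, -0.5, 0, 0, 0, 30],
    [0, 0, -1, 0, 0, 0, 30],
    [0, 0, -1, 0, 0, 0, 30]
  ]
}}

```text
time_s: 10.8
tcp_pos: [0.4632, -0.171, 0.1057]
eef_rot: [-119.9, 90.0, -42.2]
contact_force: [-3.2, -1.8, 5.0]
gripper_width: 0.0429
```

>>> {"name": "carry_out", "arguments": {
  "moves": [
    [0, 0, -0.5, 0, 0, 0, 30],
    [0, 0, -1, 0, 0, 0, 30],
    [0, 0, -1, 0, 0, 0, 30]
  ]
}}

```text
time_s: 11.1
tcp_pos: [0.4631, -0.171, 0.1046]
eef_rot: [-135.5, 90.0, -57.7]
contact_force: [-1.9, -2.2, 4.5]
gripper_width: 0.0423
```

>>> {"name": "carry_out", "arguments": {
  "moves": [
    [-0.2, 0.2, -0.5, 0, 0, 0, 30],
    [-0.2, 0.2, -1, 0, 0, 0, 30],
    [-0.2, 0.2, -1.5, 0, 0, 0, 30],
    [-0.2, 0.2, -2, 0, 0, 0, 30],
    [-0.2, 0.2, -2, 0, 0, 0, 30]
  ]
}}

```text
time_s: 11.6
tcp_pos: [0.4631, -0.1709, 0.1027]
eef_rot: [-116.8, 90.0, -39.1]
contact_force: [-2.4, -2.5, 4.5]
gripper_width: 0.0425
```

>>> {"name": "carry_out", "arguments": {
  "moves": [
    [0, 0, -0.5, 0, 0, 0, 30],
    [0, 0, -1, 0, 0, 0, 30],
    [0, 0, -1, 0, 0, 0, 30]
  ]
}}

```text
time_s: 11.9
tcp_pos: [0.4631, -0.1709, 0.102]
eef_rot: [-121.5, 90.0, -43.8]
contact_force: [-4.5, -0.9, 8.5]
gripper_width: 0.0427
```

>>> {"name": "carry_out", "arguments": {
  "moves": [
    [0, 0, -0.5, 0, 0, 0, 30],
    [0, 0, -0.5, 0, 0, 0, 30]
  ]
}}

```text
time_s: 12.1
tcp_pos: [0.4632, -0.1709, 0.102]
eef_rot: [-113.0, 90.0, -35.2]
contact_force: [-4.9, -0.9, 13.5]
gripper_width: 0.0422
```

>>> {"name": "carry_out", "arguments": {
  "moves": [
    [0, 0, -0.5, 0, 0, 0, 30],
    [0, 0, -0.5, 0, 0, 0, 30]
  ]
}}

```text
time_s: 12.3
tcp_pos: [0.4632, -0.1709, 0.102]
eef_rot: [-115.9, 89.9, -38.2]
contact_force: [-7.7, 0.2, 18.2]
gripper_width: 0.0422
```

The hard stop came at TCP z 0.102: the force rose to 20 N net with no further travel, which implies an outlet top of 0.129 and agrees with the camera. I'll relax and release.

>>> {"name": "carry_out", "arguments": {
  "moves": [
    [-0.4, 0, 1.5, 0, 0, 0, 30],
    [-0.4, 0, 1.5, 0, 0, 0, 100],
    [-0.4, 0, 1.5, 0, 0, 0, 100],
    [-0.4, 0, 1.5, 0, 0, 0, 100],
    [-0.4, 0, 1.5, 0, 0, 0, 100]
  ]
}}

```text
time_s: 12.8
tcp_pos: [0.4626, -0.1706, 0.1019]
eef_rot: [18.7, 90.0, 96.4]
contact_force: [0.0, -0.3, 0.2]
gripper_width: 0.0683
```

>>> {"name": "carry_out", "arguments": {
  "moves": [
    [0, 0, 0, 0, 0, 0, 100],
    [0, 0, 20, 0, 0, 0, 100],
    [0, 0, 60, 0, 0, 0, 100],
    [0, 0, 100, 0, 0, 0, 50],
    [0, 0, 100, 0, 0, 0, 0]
  ]
}}

```text
time_s: 13.3
tcp_pos: [0.4657, -0.1712, 0.2076]
eef_rot: [-86.1, 89.5, -8.3]
contact_force: [1.1, 0.5, -1.3]
gripper_width: 0.0769
```

>>> {"name": "carry_out", "arguments": {
  "moves": [
    [12, 55, 0, 0, 0, 0, 0],
    [12, 55, 0, 0, 0, 0, 0],
    [12, 55, 0, 0, 0, 0, 0],
    [12, 55, 0, 0, 0, 0, 0],
    [12, 55, 0, 0, 0, 0, 0]
  ],
  "squeeze": 20
}}

```text
time_s: 13.8
tcp_pos: [0.4742, -0.1163, 0.2018]
eef_rot: [113.2, 90.0, -169.1]
contact_force: [-0.4, 0.5, -0.5]
gripper_width: 0.0371
```

```bash
python3 - <<'E'
from h import *
S=r.capture("scene");T=r.capture("top");s=r.get_state();print(s["tcp_pos"],s["contact_force"])
cv2.imwrite("pics/p3.png",np.hstack([cv2.resize(S[150:260,330:440],(400,400),interpolation=cv2.INTER_CUBIC),cv2.resize(T[230:330,355:455],(400,400),interpolation=cv2.INTER_CUBIC)]))
for n,im in(("scene",S),("top",T)):
    k,l,st,ce=cv2.connectedComponentsWithStats(blue(im))
    for i in range(1,k):
        if st[i,4]>8: print(n,st[i],ce[i])
for z in(.136,.1454):print(proj("scene",[.463,-.171,z]),proj("top",[.463,-.171,z]))
E
```

```text
[ 0.47427853 -0.11637192  0.20188175] [-0.07926087 -0.4917408   0.44028036]
scene [392 186   8   9  35] [395.28571429 189.48571429]
top [415 272   5  11  42] [417.02380952 276.97619048]
top [429 277  27  11 203] [444.         281.51724138]
[[382.7043236  193.04920191]] [[413.08108847 275.31666645]]
[[382.98386921 189.45600175]] [[414.0288685  274.47243267]]
```

View pics/p3.png

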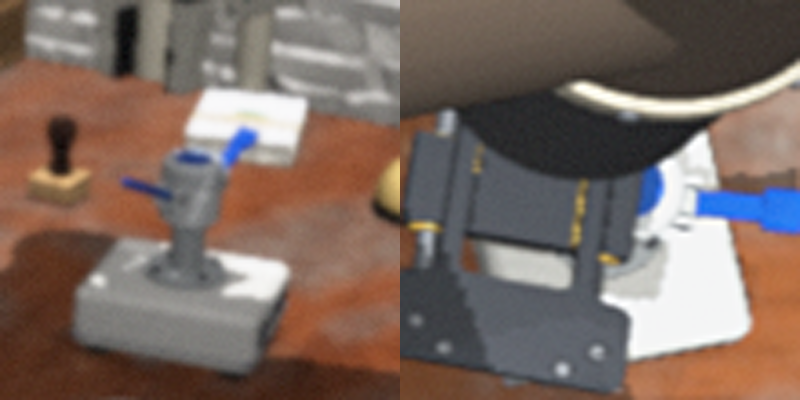

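Scene spot at crop (193,157) gives pixel v≈192.8, and 193.0 was predicted for a cap fully home. Both arms are still raised. Now I'll swing down the +y arm.

>>> {"name": "carry_out", "arguments": {
  "moves": [
    [0.6, 3, 0, 0, 0, 0, 0],
    [0.6, 3, -15, 0, 0, 0, 0],
    [0.6, 3, -30, 0, 0, 0, 0],
    [0.6, 3, -42, 0, 0, 0, 0],
    [0.6, 3, -50, 0, 0, 0, 0]
  ]
}}

```text
time_s: 14.4
tcp_pos: [0.4747, -0.1129, 0.1511]
eef_rot: [108.8, 89.9, -173.5]
contact_force: [-0.0, 0.2, -0.7]
gripper_width: 0.0004
```

>>> {"name": "carry_out", "arguments": {
  "moves": [
    [0, 0, -3, 0, 0, 0, 0],
    [0, 0, -6, 0, 0, 0, 0],
    [0, 0, -9, 0, 0, 0, 0],
    [0, 0, -12, 0, 0, 0, 0],
    [0, 0, -15, 0, 0, 0, 0]
  ]
}}

```text
time_s: 14.9
tcp_pos: [0.4756, -0.1125, 0.1373]
eef_rot: [-65.0, 89.9, 12.7]
contact_force: [-0.2, 2.6, 2.0]
gripper_width: 0.0005
```

>>> {"name": "carry_out", "arguments": {
  "moves": [
    [0, 0, -2, 0, 0, 0, 0],
    [0, 0, -4, 0, 0, 0, 0],
    [0, 0, -6, 0, 0, 0, 0],
    [0, 0, -8, 0, 0, 0, 0],
    [0, 0, -10, 0, 0, 0, 0]
  ]
}}

```text
time_s: 15.4
tcp_pos: [0.4751, -0.1127, 0.1269]
eef_rot: [-76.1, 90.0, 1.7]
contact_force: [1.4, 0.7, 1.8]
gripper_width: 0.0009
```

>>> {"name": "carry_out", "arguments": {
  "moves": [
    [0, 0, -3, 0, 0, 0, 0],
    [0, 0, -6, 0, 0, 0, 0],
    [0, 0, -9, 0, 0, 0, 0],
    [0, 0, -12, 0, 0, 0, 0],
    [0, 0, -15, 0, 0, 0, 0]
  ]
}}

```text
time_s: 15.9
tcp_pos: [0.4751, -0.1128, 0.1118]
eef_rot: [174.4, 90.0, -107.9]
contact_force: [0.0, -0.1, 2.4]
gripper_width: 0.0004
```

>>> {"name": "carry_out", "arguments": {
  "moves": [
    [0, 0, -2, 0, 0, 0, 0],
    [0, 0, -4, 0, 0, 0, 0],
    [0, 0, -6, 0, 0, 0, 0],
    [0, 0, -8, 0, 0, 0, 0],
    [0, 0, -10, 0, 0, 0, 0]
  ]
}}

```text
time_s: 16.4
tcp_pos: [0.4751, -0.1127, 0.1019]
eef_rot: [-43.5, 90.0, 34.2]
contact_force: [0.2, -0.2, 2.7]
gripper_width: 0.0007
```

>>> {"name": "carry_out", "arguments": {
  "moves": [
    [0, 0, -2, 0, 0, 0, 0],
    [0, 0, -4, 0, 0, 0, 0],
    [0, 0, -6, 0, 0, 0, 0],
    [0, 0, -8, 0, 0, 0, 0],
    [0, 0, -8, 0, 0, 0, 0]
  ]
}}

```text
time_s: 16.9
tcp_pos: [0.4751, -0.1126, 0.0937]
eef_rot: [44.5, 90.0, 122.3]
contact_force: [-0.1, 0.4, 1.3]
gripper_width: 0.0002
```

>>> {"name": "carry_out", "arguments": {
  "moves": [
    [0, 0, -2, 0, 0, 0, 0],
    [0, 0, -4, 0, 0, 0, 0],
    [0, 0, -6, 0, 0, 0, 0],
    [0, 0, -8, 0, 0, 0, 0],
    [0, 0, -8, 0, 0, 0, 0]
  ]
}}

```text
time_s: 17.4
tcp_pos: [0.475, -0.1127, 0.0857]
eef_rot: [96.1, 90.0, 173.8]
contact_force: [0.7, 1.0, 0.2]
gripper_width: 0.0004
```

>>> {"name": "carry_out", "arguments": {
  "moves": [
    [-0.2, -1, 0, 0, 0, 0, 0],
    [-0.4, -2, 0, 0, 0, 0, 0],
    [-0.4, -2, 0, 0, 0, 0, 0]
  ]
}}

```text
time_s: 17.7
tcp_pos: [0.4746, -0.1147, 0.086]
eef_rot: [53.6, 90.0, 131.3]
contact_force: [1.0, 2.2, 0.1]
gripper_width: 0.0005
```

>>> {"name": "carry_out", "arguments": {
  "moves": [
    [-0.2, -1, 0, 0, 0, 0, 0],
    [-0.2, -1, 0, 0, 0, 0, 0]
  ]
}}

```text
time_s: 17.9
tcp_pos: [0.4745, -0.1158, 0.086]
eef_rot: [45.4, 90.0, 123.1]
contact_force: [0.2, 1.5, -0.4]
gripper_width: 0.0004
```

>>> {"name": "carry_out", "arguments": {
  "moves": [
    [-0.2, -1, 0, 0, 0, 0, 0],
    [-0.2, -1, 0, 0, 0, 0, 0]
  ]
}}

```text
time_s: 18.1
tcp_pos: [0.4744, -0.1166, 0.0861]
eef_rot: [-29.4, 90.0, 48.3]
contact_force: [0.3, 3.6, -0.8]
gripper_width: 0.0002
```

>>> {"name": "carry_out", "arguments": {
  "moves": [
    [-0.2, -1, 0, 0, 0, 0, 0],
    [-0.2, -1, 0, 0, 0, 0, 0]
  ]
}}

```text
time_s: 18.3
tcp_pos: [0.4743, -0.1174, 0.086]
eef_rot: [-28.7, 90.0, 49.0]
contact_force: [-0.5, 5.5, -2.0]
gripper_width: 0.0007
```

>>> {"name": "carry_out", "arguments": {
  "moves": [
    [-0.2, -1, 0, 0, 0, 0, 0],
    [-0.2, -1, 0, 0, 0, 0, 0]
  ]
}}

```text
time_s: 18.5
tcp_pos: [0.4743, -0.1181, 0.086]
eef_rot: [-28.7, 89.9, 49.1]
contact_force: [1.2, 6.8, -0.4]
gripper_width: 0.0003
```

```bash
python3 - <<'E'
from h import *
S=r.capture("scene");s=r.get_state();print(s["tcp_pos"],s["contact_force"],s["moment"])
cv2.imwrite("pics/p4.png",cv2.resize(S[170:250,340:420],(600,600),interpolation=cv2.INTER_CUBIC))
E
```

```text
[ 0.47429961 -0.11810139  0.08602433] [ 1.43305926  7.69970543 -0.94355082] [ 2.67278654 -0.33884966  0.06108324]
```

View pics/p4.png

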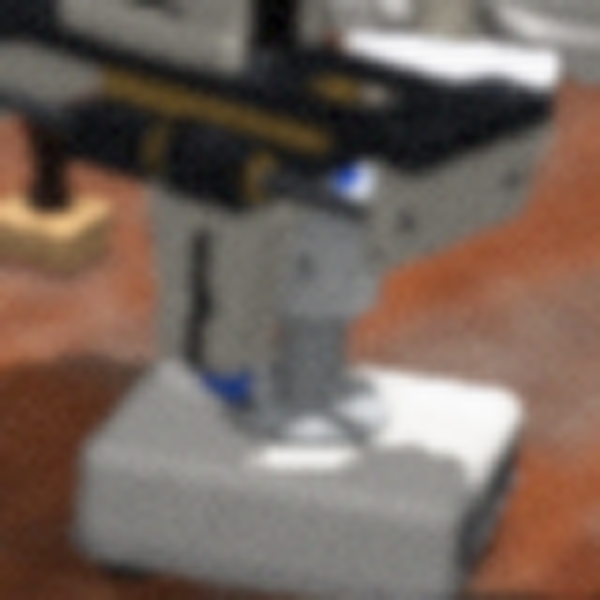

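>>> {"name": "carry_out", "arguments": {
  "moves": [
    [3, 15, 0, 0, 0, 0, 0],
    [3, 15, 30, 0, 0, 0, 0],
    [3, 15, 75, 0, 0, 0, 0],
    [3, 15, 110, 0, 0, 0, 0],
    [3, 15, 110, 0, 0, 0, 0]
  ]
}}

```text
time_s: 19.05
tcp_pos: [0.4796, -0.1042, 0.2013]
eef_rot: [-82.3, 89.5, -4.5]
contact_force: [0.3, 0.2, -0.8]
gripper_width: 0.0006
```

>>> {"name": "carry_out", "arguments": {
  "moves": [
    [-10, -50, 0, 0, 0, 0, 0],
    [-20, -95, 0, 0, 0, 0, 0],
    [-26, -125, 0, 0, 0, 0, 0],
    [-26, -125, 0, 0, 0, 0, 0]
  ]
}}

```text
time_s: 19.45
tcp_pos: [0.4494, -0.2317, 0.1956]
eef_rot: [122.2, 89.9, -160.2]
contact_force: [-0.1, -0.3, -0.0]
gripper_width: 0.0005
```

```bash
python3 - <<'E'
from h import *
S=r.capture("scene");s=r.get_state();print(s["tcp_pos"],s["contact_force"])
cv2.imwrite("pics/p5.png",cv2.resize(S[170:250,340:420],(600,600),interpolation=cv2.INTER_CUBIC))
u=np.array([.211,.977,0])
for a in(1.3,1.45,1.6):
    f=np.radians(35)-a
    pts=[np.array([.463,-.171,.0934+.0224])+u*(.025+l*np.cos(f))+np.array([0,0,l*np.sin(f)]) for l in(.0,.041,.05)]
    print(a,((proj("scene",pts)-[340,170]+.5)*7.5).round(0).tolist())
E
```

```text
[ 0.4498001  -0.23043709  0.19559811] [ 0.05147649 -0.35139578 -0.30060117]
1.3 [[274.0, 253.0], [210.0, 353.0], [196.0, 375.0]]
1.45 [[274.0, 253.0], [218.0, 362.0], [205.0, 386.0]]
1.6 [[274.0, 253.0], [226.0, 368.0], [215.0, 393.0]]
```

View pics/p5.png

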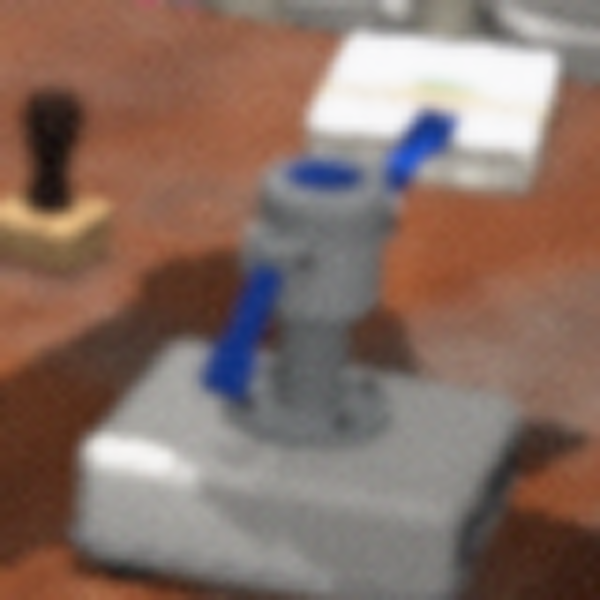

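The +y arm hangs from crop (270,268) to (228,392), matching the 1.6 rad prediction (215–226, 368–393), and the other arm is still raised. Now the −y arm.

>>> {"name": "carry_out", "arguments": {
  "moves": [
    [0.5, 2, -10, 0, 0, 0, 0],
    [0.5, 2, -25, 0, 0, 0, 0],
    [0.5, 2, -36, 0, 0, 0, 0],
    [0.5, 2, -44, 0, 0, 0, 0],
    [0.5, 2, -44, 0, 0, 0, 0]
  ]
}}

```text
time_s: 20.0
tcp_pos: [0.4508, -0.2261, 0.1507]
eef_rot: [93.7, 89.9, 171.5]
contact_force: [-0.3, 0.5, 0.3]
gripper_width: 0.0007
```

>>> {"name": "carry_out", "arguments": {
  "moves": [
    [0, 0, -3, 0, 0, 0, 0],
    [0, 0, -6, 0, 0, 0, 0],
    [0, 0, -9, 0, 0, 0, 0],
    [0, 0, -12, 0, 0, 0, 0],
    [0, 0, -15, 0, 0, 0, 0]
  ]
}}

```text
time_s: 20.5
tcp_pos: [0.4517, -0.2269, 0.1372]
eef_rot: [-100.7, 90.0, -23.0]
contact_force: [-0.0, -0.8, 1.9]
gripper_width: 0.0004
```

>>> {"name": "carry_out", "arguments": {
  "moves": [
    [0, 0, -2, 0, 0, 0, 0],
    [0, 0, -4, 0, 0, 0, 0],
    [0, 0, -6, 0, 0, 0, 0],
    [0, 0, -8, 0, 0, 0, 0],
    [0, 0, -10, 0, 0, 0, 0]
  ]
}}

```text
time_s: 21.0
tcp_pos: [0.4514, -0.2267, 0.1269]
eef_rot: [-145.8, 90.0, -68.0]
contact_force: [-0.4, -1.0, 1.9]
gripper_width: 0.0004
```

>>> {"name": "carry_out", "arguments": {
  "moves": [
    [0, 0, -3, 0, 0, 0, 0],
    [0, 0, -6, 0, 0, 0, 0],
    [0, 0, -9, 0, 0, 0, 0],
    [0, 0, -12, 0, 0, 0, 0],
    [0, 0, -15, 0, 0, 0, 0]
  ]
}}

```text
time_s: 21.5
tcp_pos: [0.4515, -0.2266, 0.1118]
eef_rot: [-36.7, 90.0, 41.0]
contact_force: [-0.8, 0.6, 4.4]
gripper_width: 0.0002
```

>>> {"name": "carry_out", "arguments": {
  "moves": [
    [0, 0, -2, 0, 0, 0, 0],
    [0, 0, -4, 0, 0, 0, 0],
    [0, 0, -6, 0, 0, 0, 0],
    [0, 0, -8, 0, 0, 0, 0],
    [0, 0, -10, 0, 0, 0, 0]
  ]
}}

```text
time_s: 22.0
tcp_pos: [0.4514, -0.2268, 0.1019]
eef_rot: [-127.0, 90.0, -49.3]
contact_force: [0.1, -0.4, 2.8]
gripper_width: 0.0003
```

>>> {"name": "carry_out", "arguments": {
  "moves": [
    [0, 0, -2, 0, 0, 0, 0],
    [0, 0, -4, 0, 0, 0, 0],
    [0, 0, -6, 0, 0, 0, 0],
    [0, 0, -8, 0, 0, 0, 0],
    [0, 0, -8, 0, 0, 0, 0]
  ]
}}

```text
time_s: 22.5
tcp_pos: [0.4512, -0.2267, 0.0937]
eef_rot: [91.5, 90.0, 169.3]
contact_force: [0.7, -0.9, 1.3]
gripper_width: 0.0001
```

>>> {"name": "carry_out", "arguments": {
  "moves": [
    [0, 0, -2, 0, 0, 0, 0],
    [0, 0, -4, 0, 0, 0, 0],
    [0, 0, -6, 0, 0, 0, 0],
    [0, 0, -8, 0, 0, 0, 0],
    [0, 0, -8, 0, 0, 0, 0]
  ]
}}

```text
time_s: 23.0
tcp_pos: [0.4518, -0.2272, 0.0863]
eef_rot: [-132.3, 89.9, -54.6]
contact_force: [-1.3, -2.4, 5.3]
gripper_width: 0.0005
```

>>> {"name": "carry_out", "arguments": {
  "moves": [
    [0.2, 1, 0, 0, 0, 0, 0],
    [0.2, 1, 0, 0, 0, 0, 0]
  ]
}}

```text
time_s: 23.2
tcp_pos: [0.4517, -0.2266, 0.0863]
eef_rot: [-163.1, 89.9, -85.4]
contact_force: [-1.9, -6.9, 4.0]
gripper_width: 0.0005
```

>>> {"name": "carry_out", "arguments": {
  "moves": [
    [0.2, 1, 0, 0, 0, 0, 0],
    [0.2, 1, 0, 0, 0, 0, 0]
  ]
}}

```text
time_s: 23.4
tcp_pos: [0.4517, -0.2261, 0.0863]
eef_rot: [-179.6, 89.9, -101.8]
contact_force: [-1.4, -10.8, 2.5]
gripper_width: 0.0002
```

>>> {"name": "carry_out", "arguments": {
  "moves": [
    [-4, -18, 0, 0, 0, 0, 0],
    [-4, -18, 30, 0, 0, 0, 0],
    [-4, -18, 75, 0, 0, 0, 0],
    [-4, -18, 115, 0, 0, 0, 0],
    [-4, -18, 115, 0, 0, 0, 0]
  ]
}}

```text
time_s: 23.9
tcp_pos: [0.4505, -0.2436, 0.2063]
eef_rot: [-92.9, 89.5, -15.2]
contact_force: [0.5, 0.3, -0.2]
gripper_width: 0.0005
```

>>> {"name": "carry_out", "arguments": {
  "moves": [
    [0, -50, 0, 0, 0, 0, 0],
    [0, -100, 0, 0, 0, 0, 0],
    [0, -150, 0, 0, 0, 0, 0],
    [0, -190, 0, 0, 0, 0, 0],
    [0, -200, 0, 0, 0, 0, 0]
  ]
}}

```text
time_s: 24.4
tcp_pos: [0.4469, -0.4458, 0.1991]
eef_rot: [76.4, 89.9, 154.0]
contact_force: [0.4, 0.3, -1.3]
gripper_width: 0.0005
```

```bash
python3 - <<'E'
from h import *
S=r.capture("scene");T=r.capture("top");s=r.get_state();print(s["tcp_pos"],s["contact_force"])
cv2.imwrite("pics/p6.png",np.hstack([cv2.resize(x,(400,400),interpolation=cv2.INTER_CUBIC) for x in(S[170:250,340:420],T[245:315,375:445])]))
for n,im in(("scene",S),("top",T)):
    k,l,st,ce=cv2.connectedComponentsWithStats(blue(im))
    for i in range(1,k):
        if st[i,4]>5: print(n,st[i],ce[i])
u=np.array([.211,.977,0])
for sg in(1,-1):
  for a in(1.2,1.4,1.6):
    f=np.radians(35)-a
    pts=[np.array([.463,-.1715,.0934+.0224])+sg*u*(.025+l*np.cos(f)+.0035*-np.sin(f))+np.array([0,0,l*np.sin(f)+.0035*np.cos(f)]) for l in(.041,.05)]
    print(sg,a,((proj("top",pts)-[375,245]+.5)*400/70+[400,0]).round(0).tolist(),((proj("scene",pts)-[340,170]+.5)*5).round(0).tolist())
E
```

```text
[ 0.44694716 -0.44371482  0.19921218] [0.02967217 0.59395483 0.48828867]
scene [381 192   5   2   7] [382.85714286 192.71428571]
scene [368 205   9  17  70] [371.94285714 213.41428571]
scene [392 207   3   4   8] [392.625 208.875]
top [407 269  14  15 160] [413.60625 275.83125]
top [378 271  15   9  96] [384.15625    275.19791667]
top [431 280   8  10  57] [434.52631579 284.43859649]
1 1.2 [[396.0, 160.0], [369.0, 158.0]] [[136.0, 225.0], [126.0, 239.0]]
1 1.4 [[409.0, 166.0], [386.0, 166.0]] [[141.0, 236.0], [132.0, 251.0]]
1 1.6 [[427.0, 172.0], [408.0, 173.0]] [[148.0, 243.0], [141.0, 260.0]]
-1 1.2 [[806.0, 231.0], [827.0, 238.0]] [[280.0, 162.0], [287.0, 168.0]]
-1 1.4 [[785.0, 231.0], [802.0, 238.0]] [[274.0, 177.0], [280.0, 185.0]]
-1 1.6 [[761.0, 230.0], [773.0, 236.0]] [[266.0, 190.0], [271.0, 201.0]]
```

View pics/p6.png

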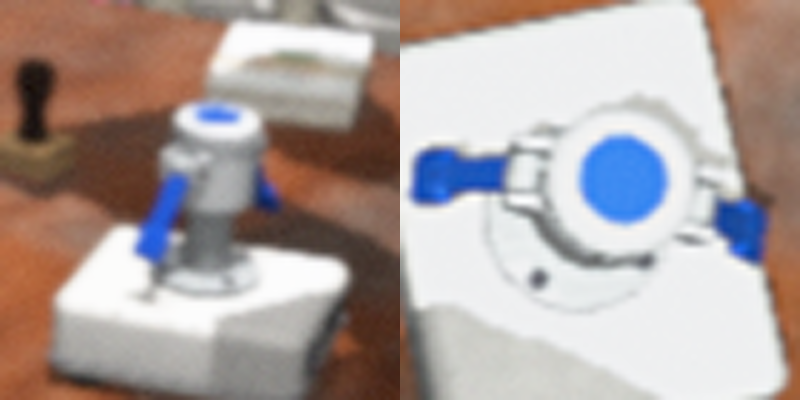

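Both views show both arms down. The ends are at top-crop x 412 and 768, against 408 and 773 predicted at 1.6 rad. The cap is home and the tool is clear, so I'll hand in.

```bash
python3 -c "
from plant import r
print(r.close_job())"
```

```text
the job is handed in; nothing more can be done
None
```

The outlet is closed. I set the metal cap on it, pushed it home with both arms raised, then swung the two blue arms down one after the other and let go. I handed in at about 24.5 s of the 72 s allowed.

- **Cap home:** the last 1 mm of command gave no further travel, and the force rose to about 20 N net. After release, the blue spot on the cap was within a pixel of where it should be for a cap fully home. I felt no distinct peak as the cap went over the rubber ring, and about 8 mm of travel was recorded from first contact instead of 9 mm.
- **Arms:** the last pictures put both arms at about 1.6 rad, their hard stop. The ends are within about 1 pixel of the prediction in the top view.
- **End stops:** the second arm stopped clearly at about 11 N. The first stiffened gradually to about 8 N without a sharp stop, so I judged it from the pictures.
- **Bystanders:** I never moved near the glue stick, ink tin or stamp, but I did not measure their positions again at the end. The gripper was clear of everything at hand-in.

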